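Kit the pipe-joining trays with matching couplings

ROBOT

A 7-joint arm with a two-finger parallel gripper is mounted at the origin on the work surface. World frame = base frame: x ahead of the robot, y to its left, z up, the work surface at z = 0. Lengths are in m, angles in rad, forces in N, time in s.
With the tool pointing down it reaches from about 0.425 to 0.8 m from the base axis. Payload 8.3 kg.
Tool frame: the origin (TCP) lies midway between the tips of the shut fingers; the grasp point (between the pads) lies 19 mm behind it; z points along the fingers, y is the direction in which the jaws open and shut (so a half turn about z gives the same grasp; the last joint's range is limited). The gripper opens to 85 mm and grips with 20 to 120 N. Pads are 22 mm wide; open, the fingers measure 114 mm over their backs; the gripper's body (76 mm by 85 mm) begins 54 mm behind the grasp point. The pads swing forward as they close: fully open they stand 13 mm farther back than shut.
Start: joints at [1.217, 0.383, 0.016, 1.37, -0.006, 1.388, -0.046], TCP at [0.179, -0.599, 0.231] pointing down, gripper open.
Joint ranges: [-2.95, 2.95], [-0.25, 2.06], [-1.52, 1.56], [0.18, 2.33], [-1.44, 4.58], [0.02, 2.06], [-3.01, 3.01]. Speed limits (rad/s): [2.39, 2.39, 3.01, 3.01, 3.14, 3.14, 3.14].

INTERFACE

Orientations are given as a unit quaternion [w, x, y, z].
In Python, from cell import readout, optics, order gives the robot as it stands.
- The arm moves only by the tool servo_tool, never from a script. Its argument "plan" is a list of rows, each a list of 4 numbers: the shift along the world's x, y, z in m, then the turn about the world's z in rad. In form: [[tx, ty, tz, roll], ...]. A call has 1 to 12 rows; each row is the pose to reach, as a shift and turn from the pose commanded when the call began; what a row does not reach only later rows make up. A row lasts 1/8 s, in which the tool goes at most 62.5 mm and 10.7 degrees, less where a joint would pass 70% of its speed; a pose out of reach is approached as far as the arm can. A call with a gripper value outside its range is refused whole. "fingers" is the opening, from -1 (shut) to 1 (fully open), set as the call begins (left out, the last holds). The fingers move at their own pace and stop on an object; "force" is the grip in N (left out, the last holds). Time passes only in rows, so rows that repeat a pose let the fingers close. It gives the time, the measured TCP pose, the force and the opening at its end, in the units of the state.
- readout.read_state(): the state, without advancing time (a new reading comes with each control period).
- optics.snapshot(name): name is "scene" or "side" or "wrist"; returns a dict with "image" (480x640x3 uint8, red, green, blue), "range_z" (480x640 float32, m along the optical axis (not along the pixel's ray), 0 where there is no reading), "camera_matrix" (3x3 intrinsics, pixels), "D" ([k1, k2, p1, p2, k3] as OpenCV has them; the pictures are not rectified), "cam_to_world" (4x4, takes a point from camera to world coordinates); the wrist camera has in their place "hand_eye" (4x4, takes a point from camera to tool coordinates, whose origin is the TCP and whose axes are the flange's). Camera axes: x right, y down, z forward; pixel columns grow to the right and rows downward; lengths in m; the calibration is good to about 2 mm. A picture is of the moment at which its call begins: read the wrist's pose just before it.
- order.close_job(): hands the job in, once; it reports no verdict.
The state is a dict: "t": time; "q": joint angles; "qvel": joint speeds; "joint_torque": joint torques, N m; "ee_pos": TCP position; "ee_rot": TCP orientation; "force": force on the tool from outside, world axes, zero at the start; "torque": the same for the moment, N m; "gripper_width": finger opening in m.
Only numpy, scipy, OpenCV 4.12 (cv2) and the standard library are available. Lean on these libraries where they do the work, as an engineer would, in place of code of your own. Each camera call takes 0.05 s, during which the arm holds its last target. There are 200 camera calls.

TASK

Each of the four work trays holds a length of white pipe of a different diameter. Pick out the four straight couplings and stand each one upright on the floor of the tray whose pipe it fits, next to the pipe, smallest with smallest up to largest with largest. Leave the elbow and the tee lying where they are.

Things in the scene. Friction and masses are not known exactly. Their poses are not given: they have to be found in the camera images.
- coupling_16: Loose straight coupling for 16 mm pipe: a plain white plastic sleeve, open at both ends, outer diameter 23 mm, length 31 mm, wall about 3.5 mm, 10 to 75 g. It stands on end on the table. Origin at its centre (15.5 mm above what it stands on); z along its axis, up at the start.
- coupling_25: Loose straight coupling for 25 mm pipe: a plain white plastic sleeve, open at both ends, outer diameter 34 mm, length 39 mm, wall about 4.5 mm, 10 to 75 g. It stands on end on the table. Origin at its centre (19.5 mm above what it stands on); z along its axis, up at the start.
- coupling_32: Loose straight coupling for 32 mm pipe: a plain white plastic sleeve, open at both ends, outer diameter 43 mm, length 44 mm, wall about 5.5 mm, 10 to 75 g. It stands on end on the table. Origin at its centre (22 mm above what it stands on); z along its axis, up at the start.
- coupling_40: Loose straight coupling for 40 mm pipe: a plain white plastic sleeve, open at both ends, outer diameter 53 mm, length 50 mm, wall about 6.5 mm, 10 to 75 g. It stands on end on the table. Origin at its centre (25 mm above what it stands on); z along its axis, up at the start.
- tray_16: Fixed open grey tray, 130 (x) by 150 (y) mm plus a 4 mm rim lip, 25 mm high, walls and floor 3 mm. Holds the 16 mm pipe: white, 16 mm outer diameter, 130 mm long, clipped along y at x = +38.5 mm, top 24 mm above the table. Free floor beside it: x -62 to +28.5 mm, y -72 to +72 mm. Origin: centre of the tray's underside, on the table; z up.
- tray_25: Fixed open grey tray, 130 (x) by 150 (y) mm plus a 4 mm rim lip, 25 mm high, walls and floor 3 mm. Holds the 25 mm pipe: white, 25 mm outer diameter, 130 mm long, clipped along y at x = +38.5 mm, top 33 mm above the table. Free floor beside it: x -62 to +24 mm, y -72 to +72 mm. Origin: centre of the tray's underside, on the table; z up.
- tray_32: Fixed open grey tray, 130 (x) by 150 (y) mm plus a 4 mm rim lip, 25 mm high, walls and floor 3 mm. Holds the 32 mm pipe: white, 32 mm outer diameter, 130 mm long, clipped along y at x = +38.5 mm, top 40 mm above the table. Free floor beside it: x -62 to +20.5 mm, y -72 to +72 mm. Origin: centre of the tray's underside, on the table; z up.
- tray_40: Fixed open grey tray, 130 (x) by 150 (y) mm plus a 4 mm rim lip, 25 mm high, walls and floor 3 mm. Holds the 40 mm pipe: white, 40 mm outer diameter, 130 mm long, clipped along y at x = +38.5 mm, top 48 mm above the table. Free floor beside it: x -62 to +16.5 mm, y -72 to +72 mm. Origin: centre of the tray's underside, on the table; z up.
- elbow: Loose 90 degree elbow fitting of white plastic, lying flat among the couplings, to be left alone: two sockets of 34 mm outer diameter at right angles, about 49 by 49 mm in plan, 34 mm high. Origin on the table near its middle; the sockets open to its +x and +y, their axes crossing at (-8, -8) mm, mouths 32 mm from there.
- tee: Loose tee fitting of white plastic, lying flat among the couplings, to be left alone: three sockets of 34 mm outer diameter, 64 mm across (x) by 49 mm (y) in plan, 34 mm high. Origin on the table near its middle; through axis along x at y = -8 mm, the branch opens to +y.
Things that resemble listed ones, but are neither listed nor needed, are in the scene too. Leave any orange look-alike of the coupling_25 alone.

How it is judged:
At the end, for the whole second after the job is handed in: Each coupling stands upright (within about 7 degrees) on the floor of its own tray, wholly between the tray walls and the pipe, its centre within 4 mm of the height it has when standing there, at rest and let go (x of coupling_16 in the frame of tray_16 between -0.062 and 0.0305 m and y of coupling_16 in the frame of tray_16 between -0.072 and 0.072 m and z of coupling_16 in the frame of tray_16 between 0.0145 and 0.0225 m and angle between the z axis of coupling_16 and the z axis of tray_16, either way round below 0.12 rad and linear speed of each of coupling_16, coupling_25, coupling_32, coupling_40 below 0.02 m/s and contact force between each of coupling_16, coupling_25, coupling_32, coupling_40 and the fingers below 0.05 N and x of coupling_25 in the frame of tray_25 between -0.062 and 0.026 m and y of coupling_25 in the frame of tray_25 between -0.072 and 0.072 m and z of coupling_25 in the frame of tray_25 between 0.0185 and 0.0265 m and angle between the z axis of coupling_25 and the z axis of tray_25, either way round below 0.12 rad and x of coupling_32 in the frame of tray_32 between -0.062 and 0.0225 m and y of coupling_32 in the frame of tray_32 between -0.072 and 0.072 m and z of coupling_32 in the frame of tray_32 between 0.021 and 0.029 m and angle between the z axis of coupling_32 and the z axis of tray_32, either way round below 0.12 rad and x of coupling_40 in the frame of tray_40 between -0.062 and 0.0185 m and y of coupling_40 in the frame of tray_40 between -0.072 and 0.072 m and z of coupling_40 in the frame of tray_40 between 0.024 and 0.032 m and angle between the z axis of coupling_40 and the z axis of tray_40, either way round below 0.12 rad); the robot touches nothing.
It fails at once if the elbow is moved more than 30 mm from where it lay (distance of elbow from where it was at the start of the episode above 0.03 m).
It fails at once if the tee is moved more than 30 mm from where it lay (distance of tee from where it was at the start of the episode above 0.03 m).
It also fails if it takes over 102 s, if anything falls off the work surface, if the arm or the gripper's body presses on something with over 40 N, if the wrist force passes 120 N, or if a joint passes its speed limit or range.

## Working session

There is one attempt and no reset: what is moved stays moved. The work goes in short steps, Python scripts to look and compute and a tool call to move; the robot and the scene stay as the last step left them, time stands still between calls to the robot, and variables do not carry over. Pictures are saved under pics/ and viewed, about 12 in all and at most 16, crops included, and the job is handed in when it is done.

Besides the shell and the picture viewer there is one more tool, called after "Emit:" in YAML: its name, and indented under it one key for each argument. servo_tool: Moves the arm, as the interface text tells. Its arguments: {"type":"object","properties":{"plan":{"type":"array","items":{"type":"array","items":{"type":"number"}}},"fingers":{"type":"number"},"force":{"type":"number"}},"required":["plan"]}

```bash
mkdir -p pics; ls
cat > h.py <<'E'
import numpy as np,cv2
from cell import readout,optics,order
from scipy.spatial.transform import Rotation as R
def snap(n):
    s=readout.read_state(); d=optics.snapshot(n)
    if n=='wrist':
        T=np.eye(4); q=s['ee_rot']; T[:3,:3]=R.from_quat([q[1],q[2],q[3],q[0]]).as_matrix(); T[:3,3]=s['ee_pos']
        d['T']=T@d['hand_eye']
    else: d['T']=d['cam_to_world']
    return d
def world(d):
    z=d['range_z']; h,w=z.shape
    u,v=np.meshgrid(np.arange(w),np.arange(h))
    p=cv2.undistortPoints(np.stack([u,v],-1).reshape(-1,1,2).astype(float),d['camera_matrix'],d['D']).reshape(h,w,2)
    P=np.concatenate([p*z[...,None],z[...,None]],-1)
    W=P@d['T'][:3,:3].T+d['T'][:3,3]; W[z==0]=np.nan
    return W
E
python3 - <<'E'
from h import *
s=readout.read_state(); print({k:np.round(v,3) for k,v in s.items()})
for n in ['scene','side','wrist']:
    d=snap(n); cv2.imwrite(f'pics/{n}0.png',d['image'][...,::-1]); np.save(f'/tmp/{n}.npy',world(d)); print(n,np.round(d['T'],3).tolist())
E
```

```text
pics
{'t': np.float64(0.0), 'q': array([ 1.217,  0.384,  0.016,  1.371, -0.006,  1.388, -0.047]), 'qvel': array([ 0.002,  0.   , -0.001, -0.   ,  0.   ,  0.   , -0.   ]), 'joint_torque': array([-0.0000e+00, -6.2760e+01,  8.4400e-01, -3.7182e+01,  1.6000e-02,
        1.4000e-02, -0.0000e+00]), 'ee_pos': array([ 0.179, -0.598,  0.23 ]), 'ee_rot': array([-0.001,  0.989,  0.145, -0.   ]), 'force': array([0.368, 0.906, 0.146]), 'torque': array([-0.01 ,  0.037, -0.001]), 'gripper_width': np.float64(0.086)}
scene [[-0.679, 0.476, -0.559, 1.193], [0.734, 0.46, -0.5, 0.58], [0.019, -0.75, -0.661, 0.818], [0.0, 0.0, 0.0, 1.0]]
side [[0.999, -0.017, 0.034, 0.496], [-0.038, -0.55, 0.834, -0.843], [0.004, -0.835, -0.55, 0.613], [0.0, 0.0, 0.0, 1.0]]
wrist [[0.287, -0.924, -0.252, 0.242], [-0.958, -0.278, -0.073, -0.58], [-0.002, 0.262, -0.965, 0.372], [0.0, 0.0, 0.0, 1.0]]
```

View pics/scene0.png

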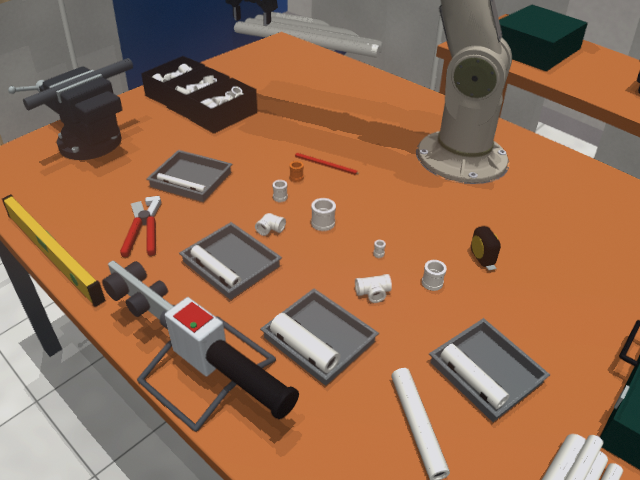

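View pics/side0.png

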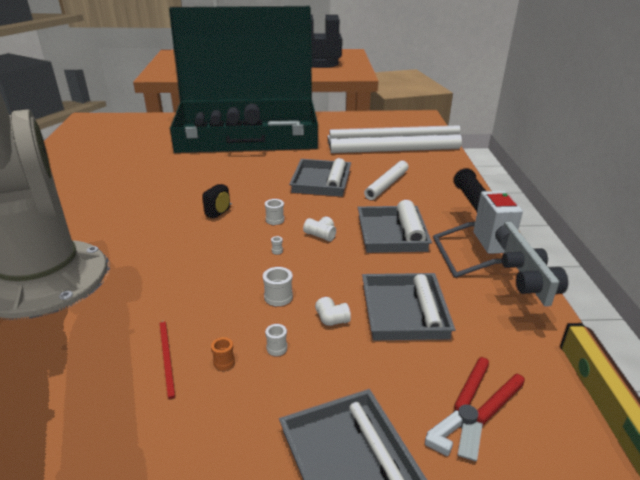

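Scene view: couplings at about (280,190), (323,213), (379,248) and (434,273), elbow at (270,223), tee at (374,288), orange look-alike at (296,172). Trays are at (190,175), (230,260), (320,335) and (489,368). Next I measure them in both clouds.

```bash
cat > m.py <<'E'
from h import *
from scipy.optimize import least_squares
for n in ['scene','side']:
    W=np.load(f'/tmp/{n}.npy'); im=cv2.imread(f'pics/{n}0.png'); hsv=cv2.cvtColor(im,cv2.COLOR_BGR2HSV)
    ok=(W[...,0]>.2)&(W[...,0]<.95)&(abs(W[...,1])<.6)&np.isfinite(W[...,2])&(W[...,2]>0.006)&(W[...,2]<.08)
    wh=ok&(hsv[...,1]<60)&(hsv[...,2]>125)
    k,l,st,c=cv2.connectedComponentsWithStats(wh.astype(np.uint8))
    print(n,'white')
    for i in range(1,k):
        if st[i,4]<60: continue
        P=W[l==i]; zt=np.percentile(P[:,2],97); T=P[P[:,2]>zt-.005]
        (cx,cy),(a,b),an=cv2.minAreaRect(T[:,:2].astype(np.float32))
        print(np.round(c[i]),st[i,4],'ztop %.3f'%zt,'rect',np.round([cx,cy,a,b,an],3),'ext',np.round([P[:,0].min(),P[:,0].max(),P[:,1].min(),P[:,1].max()],3))
    gr=(W[...,0]>.2)&(W[...,0]<.95)&(abs(W[...,1])<.6)&(W[...,2]<.05)&(W[...,2]>-.01)&(hsv[...,1]<70)&(hsv[...,2]<135)&(hsv[...,2]>30)
    k,l,st,c=cv2.connectedComponentsWithStats(gr.astype(np.uint8))
    print(n,'grey')
    for i in range(1,k):
        if st[i,4]<800: continue
        P=W[l==i]; T=P[(P[:,2]>.02)&(P[:,2]<.03)]
        if len(T)<20: continue
        (cx,cy),(a,b),an=cv2.minAreaRect(T[:,:2].astype(np.float32))
        print(np.round(c[i]),st[i,4],'rect',np.round([cx,cy,a,b,an],3))
E
python3 m.py
```

```text
scene white
[232.  96.] 118 ztop 0.077 rect [ 0.299 -0.557  0.091  0.04  27.189] ext [ 0.239  0.348 -0.6   -0.548]
[181. 182.] 289 ztop 0.026 rect [ 0.595 -0.405  0.021  0.133 19.16 ] ext [ 0.554  0.621 -0.468 -0.342]
[279. 190.] 232 ztop 0.042 rect [ 4.5800e-01 -2.0900e-01  3.6000e-02  3.0000e-02  4.5354e+01] ext [ 0.441  0.476 -0.228 -0.192]
[152. 203.] 159 ztop 0.022 rect [ 6.8800e-01 -3.8200e-01  6.4000e-02  3.0000e-02  5.9308e+01] ext [ 0.659  0.713 -0.416 -0.359]
[323. 213.] 603 ztop 0.053 rect [ 0.457 -0.074  0.055  0.05  44.618] ext [ 0.43   0.484 -0.103 -0.049]
[137. 208.] 121 ztop 0.016 rect [ 7.1900e-01 -4.0100e-01  5.5000e-02  2.3000e-02  6.6642e+01] ext [ 0.701  0.738 -0.431 -0.377]
[270. 223.] 390 ztop 0.036 rect [ 0.556 -0.137  0.042  0.043 16.054] ext [ 0.522  0.583 -0.163 -0.113]
[379. 247.] 144 ztop 0.034 rect [4.5000e-01 7.7000e-02 2.1000e-02 2.1000e-02 3.8143e+01] ext [0.436 0.462 0.065 0.088]
[214. 264.] 654 ztop 0.036 rect [ 7.2200e-01 -1.2400e-01  1.3100e-01  2.1000e-02  8.8931e+01] ext [ 0.696  0.735 -0.204 -0.049]
[434. 274.] 485 ztop 0.047 rect [ 0.442  0.20
[... 1975 characters left out ...]
 3.3000e-02  3.3000e-02  3.5494e+01] ext [ 0.44   0.473 -0.229 -0.194]
[376. 442.] 994 ztop 0.025 rect [ 5.9100e-01 -4.0500e-01  1.5000e-02  1.2700e-01  2.0574e+01] ext [ 0.563  0.619 -0.465 -0.334]
[443. 431.] 672 ztop 0.020 rect [ 6.9000e-01 -3.8500e-01  6.5000e-02  3.5000e-02  5.3836e+01] ext [ 0.66   0.714 -0.421 -0.359]
[470. 440.] 661 ztop 0.014 rect [ 7.2000e-01 -3.9900e-01  6.1000e-02  2.4000e-02  6.6881e+01] ext [ 0.698  0.741 -0.432 -0.374]
side grey
[318. 178.] 1570 rect [ 0.556  0.401  0.163  0.137 78.187]
[390. 231.] 2416 rect [ 0.7    0.139  0.164  0.139 89.961]
[403. 308.] 4529 rect [ 0.681 -0.124  0.163  0.139 89.105]
[345. 442.] 7742 rect [ 0.555 -0.417  0.139  0.153 20.081]
```

Emit:
servo_tool:
  plan:
    - [0.278,0.388,-0.04,-0.29]
    - [0.278,0.388,-0.04,-0.29]
    - [0.278,0.388,-0.04,-0.29]
    - [0.278,0.388,-0.04,-0.29]
    - [0.278,0.388,-0.04,-0.29]
    - [0.278,0.388,-0.04,-0.29]
    - [0.278,0.388,-0.04,-0.29]
    - [0.278,0.388,-0.04,-0.29]
    - [0.278,0.388,-0.04,-0.29]
    - [0.278,0.388,-0.04,-0.29]
    - [0.278,0.388,-0.04,-0.29]
    - [0.278,0.388,-0.04,-0.29]
  fingers: 1
  force: 30

```text
t: 1.65
ee_pos: [0.4567, -0.2118, 0.1913]
ee_rot: [0.0, 1.0, -0.001, 0.0]
force: [0.3, 0.0, 0.4]
gripper_width: 0.0856
```

```bash
cat > w.py <<'E'
import sys
from h import *
n=sys.argv[1]; d=snap('wrist'); im=d['image'][...,::-1]; cv2.imwrite(f'pics/{n}.png',im); W=world(d); hsv=cv2.cvtColor(np.ascontiguousarray(im),cv2.COLOR_BGR2HSV)
s=readout.read_state(); print(s['t'],np.round(s['ee_pos'],4),np.round(s['ee_rot'],4),s['gripper_width'],np.round(s['force'],2))
wh=(hsv[...,1]<60)&(hsv[...,2]>125)&(W[...,2]>.01)&(W[...,2]<.08)
k,l,st,c=cv2.connectedComponentsWithStats(wh.astype(np.uint8))
for i in range(1,k):
    if st[i,4]<300: continue
    P=W[l==i]; zt=np.percentile(P[:,2],95); T=P[P[:,2]>zt-.004]
    (cx,cy),(a,b),an=cv2.minAreaRect(T[:,:2].astype(np.float32))
    print(np.round(c[i]),st[i,4],'ztop %.3f'%zt,'rect',np.round([cx,cy,a,b,an],4))
E
python3 w.py w1
```

```text
1.7 [ 0.4568 -0.2116  0.1913] [ 1.e-04  1.e+00 -5.e-04  0.e+00] 0.08546394647471357 [ 0.45  0.36 -0.54]
[554.  78.] 6592 ztop 0.025 rect [ 0.5477 -0.4005  0.1378  0.1186 20.0895]
[229.  91.] 4291 ztop 0.033 rect [ 0.552  -0.1393  0.043   0.0437 15.0557]
[136. 228.] 2628 ztop 0.050 rect [ 0.4545 -0.0764  0.052   0.0533 25.1624]
[323. 225.] 1236 ztop 0.039 rect [ 4.54900e-01 -2.10800e-01  3.26000e-02  3.33000e-02  8.91127e+01]
```

View pics/w1.png

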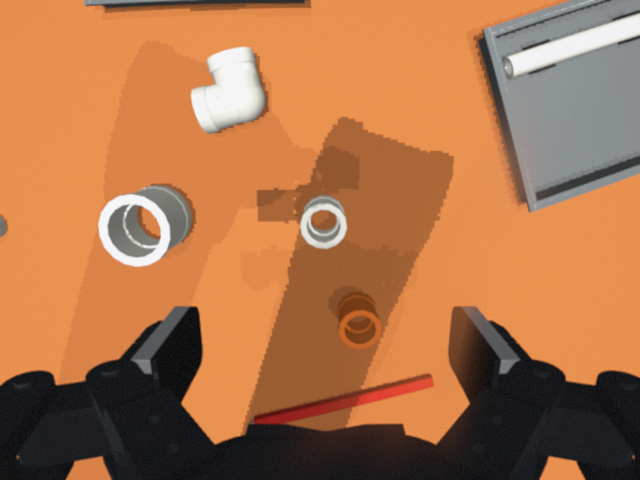

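The wrist view agrees with the other cameras: coupling_25 at (323,225), coupling_40 at (135,228), and the orange part at (360,325) clear of the jaws. Descending and gripping.

Emit:
servo_tool:
  plan:
    - [-0.002,0.001,-0.05,0]
    - [-0.002,0.001,-0.1,0]
    - [-0.002,0.001,-0.14,0]
    - [-0.002,0.001,-0.17,0]
    - [-0.002,0.001,-0.185,0]
    - [-0.002,0.001,-0.185,0]
    - [-0.002,0.001,-0.185,0]

```text
t: 2.58
ee_pos: [0.4562, -0.2102, 0.0075]
ee_rot: [0.0, 1.0, 0.0, 0.001]
force: [0.6, 0.4, 0.0]
gripper_width: 0.0855
```

Emit:
servo_tool:
  plan:
    - [0,0,0,0]
    - [0,0,0,0]
    - [0,0,0,0]
    - [0,0,0,0]
    - [0,0,0,0]
    - [0,0,0,0]
    - [0,0,0,0]
    - [0,0,0,0]
  fingers: -1

```text
t: 3.58
ee_pos: [0.4556, -0.2099, 0.0069]
ee_rot: [0.0, 1.0, 0.0, 0.0]
force: [-1.8, 0.5, 6.5]
gripper_width: 0.0337
```

Emit:
servo_tool:
  plan:
    - [0,0,0.05,0]
    - [0,0,0.1,0]
    - [0,0,0.12,0]
    - [0,0,0.12,0]

```text
t: 4.08
ee_pos: [0.4563, -0.2102, 0.1279]
ee_rot: [0.001, 1.0, 0.0, 0.002]
force: [0.1, -0.4, -1.0]
gripper_width: 0.0337
```

Emit:
servo_tool:
  plan:
    - [0.05,0.022,0,0]
    - [0.1,0.044,0,0]
    - [0.15,0.066,0,0]
    - [0.19,0.08,0,0]
    - [0.207,0.087,0,0]
    - [0.207,0.087,-0.04,0]
    - [0.207,0.087,-0.08,0]
    - [0.207,0.087,-0.1,0]
    - [0.207,0.087,-0.11,0]
    - [0.207,0.087,-0.117,0]
    - [0.207,0.087,-0.117,0]
    - [0.207,0.087,-0.117,0]

```text
t: 5.58
ee_pos: [0.663, -0.1229, 0.0104]
ee_rot: [0.0, 1.0, 0.0, 0.001]
force: [0.2, -0.1, -0.3]
gripper_width: 0.034
```

Emit:
servo_tool:
  plan:
    - [0,0,0,0]
    - [0,0,0,0]
    - [0,0,0,0]
    - [0,0,0,0]
    - [0,0,0,0]
    - [0,0,0,0]
    - [0,0,0,0]
  fingers: 1

```text
t: 6.45
ee_pos: [0.6622, -0.1227, 0.0093]
ee_rot: [-0.0, 1.0, 0.0, 0.0]
force: [0.0, 1.3, -0.4]
gripper_width: 0.0854
```

Emit:
servo_tool:
  plan:
    - [0,0,0.03,0]
    - [0,0,0.08,0]
    - [0,0,0.13,0]
    - [0,0,0.15,0]
    - [0,0,0.15,0]

```text
t: 7.08
ee_pos: [0.6634, -0.1228, 0.1615]
ee_rot: [0.0, 1.0, 0.0, 0.002]
force: [-0.0, -0.0, -0.3]
gripper_width: 0.0857
```

```bash
python3 w.py w2
```

```text
7.125 [ 0.6624 -0.1227  0.1593] [1.e-04 1.e+00 4.e-04 4.e-04] 0.08537923690655647 [ 0.44 -0.79 -0.79]
[ 43. 174.] 2908 ztop 0.025 rect [6.99000e-01 9.07000e-02 6.03000e-02 1.37600e-01 8.98365e+01]
[  8. 127.] 880 ztop 0.047 rect [7.37600e-01 7.93000e-02 1.18000e-02 2.55000e-02 8.36974e+01]
[288. 161.] 5286 ztop 0.025 rect [ 0.6801 -0.1226  0.1581  0.1378 89.3252]
[325. 147.] 7527 ztop 0.032 rect [ 7.18700e-01 -1.23100e-01  1.30300e-01  1.98000e-02  8.90282e+01]
[325. 233.] 1744 ztop 0.042 rect [ 6.62500e-01 -1.23200e-01  3.33000e-02  3.32000e-02  8.75309e+01]
[612. 335.] 1504 ztop 0.024 rect [ 0.5766 -0.3506  0.0512  0.044  19.7673]
[ 17. 362.] 1004 ztop 0.033 rect [5.50600e-01 1.23800e-01 2.34000e-02 3.78000e-02 5.54551e+01]
[351. 373.] 3051 ztop 0.032 rect [ 0.5528 -0.1391  0.0436  0.0432 14.3759]
[ 93. 471.] 310 ztop 0.031 rect [ 0.4522  0.0766  0.0174  0.0229 10.8243]
```

View pics/w2.png

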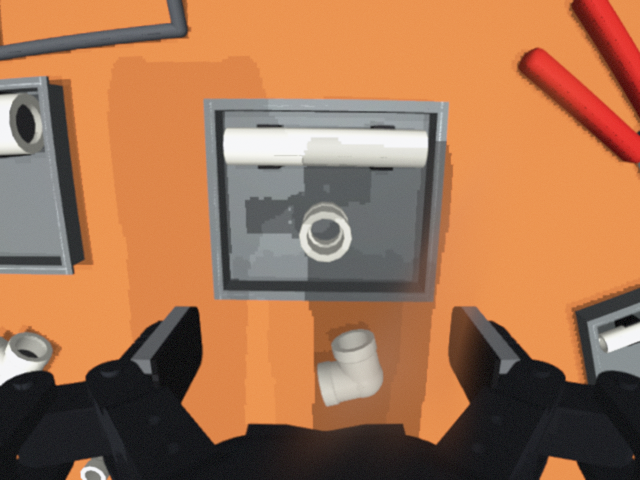

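coupling_25 stands upright at (325,233) in its tray, with top at 0.042. Next is coupling_40.

Emit:
servo_tool:
  plan:
    - [-0.06,0.013,0,0]
    - [-0.12,0.027,0,0]
    - [-0.18,0.04,0,0]
    - [-0.208,0.047,0,0]
    - [-0.208,0.047,0,0]
    - [-0.208,0.047,-0.05,0]
    - [-0.208,0.047,-0.1,0]
    - [-0.208,0.047,-0.13,0]
    - [-0.208,0.047,-0.15,0]
    - [-0.208,0.047,-0.15,0]
    - [-0.208,0.047,-0.15,0]

```text
t: 8.5
ee_pos: [0.4547, -0.0757, 0.0094]
ee_rot: [-0.0, 1.0, 0.0, 0.0]
force: [-0.2, -0.0, 0.2]
gripper_width: 0.0854
```

Emit:
servo_tool:
  plan:
    - [0,0,0,0]
    - [0,0,0,0]
    - [0,0,0,0]
    - [0,0,0,0]
    - [0,0,0,0]
    - [0,0,0,0]
    - [0,0,0,0]
  fingers: -1

```text
t: 9.38
ee_pos: [0.4549, -0.0759, 0.0102]
ee_rot: [0.0, 1.0, 0.0, 0.001]
force: [-1.2, -0.4, 5.7]
gripper_width: 0.0525
```

Emit:
servo_tool:
  plan:
    - [0,0,0.05,0]
    - [0,0,0.1,0]
    - [0,0,0.12,0]
    - [0,0,0.12,0]

```text
t: 9.88
ee_pos: [0.4555, -0.076, 0.1311]
ee_rot: [0.001, 1.0, 0.0, 0.002]
force: [0.7, -0.4, -0.6]
gripper_width: 0.0526
```

Emit:
servo_tool:
  plan:
    - [0.04,0.039,0,0]
    - [0.08,0.078,0,0]
    - [0.12,0.117,0,0]
    - [0.16,0.156,0,0]
    - [0.2,0.195,0,0]
    - [0.222,0.216,0,0]
    - [0.222,0.216,-0.04,0]
    - [0.222,0.216,-0.08,0]
    - [0.222,0.216,-0.105,0]
    - [0.222,0.216,-0.117,0]
    - [0.222,0.216,-0.117,0]
    - [0.222,0.216,-0.117,0]

```text
t: 11.38
ee_pos: [0.6758, 0.1402, 0.0115]
ee_rot: [0.0, 1.0, 0.001, -0.0]
force: [0.2, -0.8, 0.2]
gripper_width: 0.0522
```

Emit:
servo_tool:
  plan:
    - [0,0,0,0]
    - [0,0,0,0]
    - [0,0,0,0]
    - [0,0,0,0]
    - [0,0,0,0]
    - [0,0,0,0]
    - [0,0,0,0]
  fingers: 1

```text
t: 12.25
ee_pos: [0.6762, 0.1403, 0.0123]
ee_rot: [-0.0, 1.0, 0.0, 0.0]
force: [-0.2, 0.1, 1.2]
gripper_width: 0.0853
```

Emit:
servo_tool:
  plan:
    - [0,0,0.03,0]
    - [0,0,0.08,0]
    - [0,0,0.13,0]
    - [0,0,0.15,0]
    - [0,0,0.15,0]
    - [0,0,0.15,0]

```text
t: 13.0
ee_pos: [0.6752, 0.1399, 0.1599]
ee_rot: [0.0, 1.0, 0.0, -0.002]
force: [-0.3, 0.4, -1.1]
gripper_width: 0.0856
```

```bash
python3 w.py w3
```

```text
13.05 [0.6751 0.1398 0.1596] [ 5.0e-04  1.0e+00  5.0e-04 -1.9e-03] 0.08537887431793702 [-0.93  0.44 -0.83]
[295. 129.] 4849 ztop 0.025 rect [0.6995 0.1404 0.1371 0.1583 0.0476]
[324. 134.] 13570 ztop 0.047 rect [7.37700e-01 1.40400e-01 1.30200e-01 2.65000e-02 8.98102e+01]
[599. 219.] 2453 ztop 0.025 rect [ 0.6807 -0.0717  0.1381  0.0584  0.0399]
[ 51. 199.] 5178 ztop 0.031 rect [6.93200e-01 3.31600e-01 8.66000e-02 2.31000e-02 5.59344e+01]
[628. 167.] 777 ztop 0.032 rect [ 0.7195 -0.066   0.019   0.0183  5.2698]
[323. 241.] 3562 ztop 0.053 rect [ 0.6741  0.1399  0.0521  0.0521 18.021 ]
[ 64. 328.] 1172 ztop 0.025 rect [6.04500e-01 3.43300e-01 8.58000e-02 4.46000e-02 4.73163e+01]
[ 35. 342.] 2699 ztop 0.039 rect [5.86200e-01 3.57600e-01 5.70000e-02 2.30000e-02 7.86226e+01]
[328. 393.] 3639 ztop 0.032 rect [5.4650e-01 1.4110e-01 4.3700e-02 6.4700e-02 5.2461e+01]
```

View pics/w3.png

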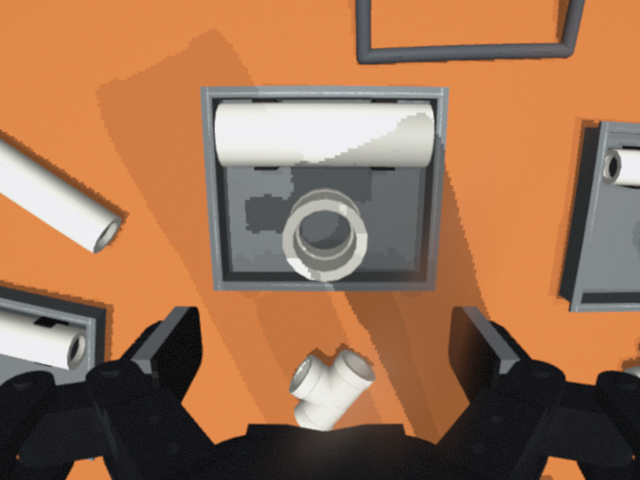

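coupling_40 stands at (323,241) between wall and pipe, with top at 0.053. Next is coupling_32, with the jaws turned to suit its tray.

Emit:
servo_tool:
  plan:
    - [-0.058,0.016,0,-0.1]
    - [-0.116,0.033,0,-0.2]
    - [-0.174,0.05,0,-0.2]
    - [-0.22,0.062,0,-0.2]
    - [-0.233,0.0655,0,-0.2]
    - [-0.233,0.0655,-0.05,-0.2]
    - [-0.233,0.0655,-0.1,-0.2]
    - [-0.233,0.0655,-0.13,-0.2]
    - [-0.233,0.0655,-0.152,-0.2]
    - [-0.233,0.0655,-0.152,-0.2]
    - [-0.233,0.0655,-0.152,-0.2]

```text
t: 14.42
ee_pos: [0.4437, 0.2057, 0.0105]
ee_rot: [-0.0, 0.995, -0.1, 0.0]
force: [0.5, -0.1, -0.2]
gripper_width: 0.0854
```

Emit:
servo_tool:
  plan:
    - [0,0,0,0]
    - [0,0,0,0]
    - [0,0,0,0]
    - [0,0,0,0]
    - [0,0,0,0]
    - [0,0,0,0]
    - [0,0,0,0]
  fingers: -1

```text
t: 15.3
ee_pos: [0.4438, 0.2059, 0.011]
ee_rot: [-0.0, 0.995, -0.099, 0.001]
force: [-1.1, -1.0, 6.3]
gripper_width: 0.0414
```

Emit:
servo_tool:
  plan:
    - [0,0,0.05,0]
    - [0,0,0.1,0]
    - [0,0,0.12,0]
    - [0,0,0.12,0]

```text
t: 15.8
ee_pos: [0.4443, 0.2062, 0.1319]
ee_rot: [-0.001, 0.995, -0.099, 0.002]
force: [-0.1, -0.5, -1.0]
gripper_width: 0.0418
```

Emit:
servo_tool:
  plan:
    - [0.023,0.05,0,0]
    - [0.046,0.1,0,0]
    - [0.069,0.15,0,0]
    - [0.087,0.188,0,0]
    - [0.092,0.199,0,0]
    - [0.092,0.199,0,0]
    - [0.092,0.199,-0.04,0]
    - [0.092,0.199,-0.08,0]
    - [0.092,0.199,-0.105,0]
    - [0.092,0.199,-0.117,0]
    - [0.092,0.199,-0.117,0]
    - [0.092,0.199,-0.117,0]

```text
t: 17.3
ee_pos: [0.5357, 0.4041, 0.014]
ee_rot: [-0.0, 0.995, -0.1, 0.0]
force: [-0.3, -0.7, -0.7]
gripper_width: 0.0416
```

Emit:
servo_tool:
  plan:
    - [0,0,0,0]
    - [0,0,0,0]
    - [0,0,0,0]
    - [0,0,0,0]
    - [0,0,0,0]
    - [0,0,0,0]
    - [0,0,0,0]
  fingers: 1

```text
t: 18.18
ee_pos: [0.5352, 0.4047, 0.0133]
ee_rot: [-0.0, 0.995, -0.099, 0.0]
force: [-0.4, -0.1, 0.0]
gripper_width: 0.0853
```

Emit:
servo_tool:
  plan:
    - [0,0,0.03,0]
    - [0,0,0.08,0]
    - [0,0,0.13,0]
    - [0,0,0.15,0]
    - [0,0,0.15,0]
    - [0,0,0.15,0]

```text
t: 18.92
ee_pos: [0.5347, 0.404, 0.1612]
ee_rot: [0.001, 0.995, -0.099, -0.001]
force: [-0.3, 0.3, -1.0]
gripper_width: 0.0854
```

```bash
python3 w.py w4
```

```text
18.975 [0.5345 0.4039 0.1608] [ 0.0013  0.995  -0.0994 -0.0012] 0.08530586573121747 [-0.51  1.53 -0.15]
[ 26. 128.] 8329 ztop 0.039 rect [0.6397 0.5913 0.0997 0.0276 2.2719]
[430.   5.] 347 ztop 0.026 rect [6.60900e-01 3.10000e-01 1.41000e-02 4.60000e-03 7.44451e+01]
[602.  19.] 880 ztop 0.025 rect [6.39800e-01 1.96800e-01 4.63000e-02 1.93000e-02 8.93037e+01]
[292. 172.] 6058 ztop 0.025 rect [ 0.5549  0.4021  0.1583  0.1378 78.5079]
[321. 140.] 10264 ztop 0.039 rect [5.92600e-01 3.94400e-01 1.30500e-01 2.22000e-02 7.83888e+01]
[  5. 203.] 424 ztop 0.056 rect [5.98400e-01 5.99100e-01 6.80000e-03 2.30000e-02 7.23326e+01]
[324. 238.] 2719 ztop 0.047 rect [5.3160e-01 4.0450e-01 4.2000e-02 4.2400e-02 4.5885e+01]
[  8. 358.] 428 ztop 0.015 rect [0.4802 0.6853 0.0414 0.011  1.5219]
```

View pics/w4.png

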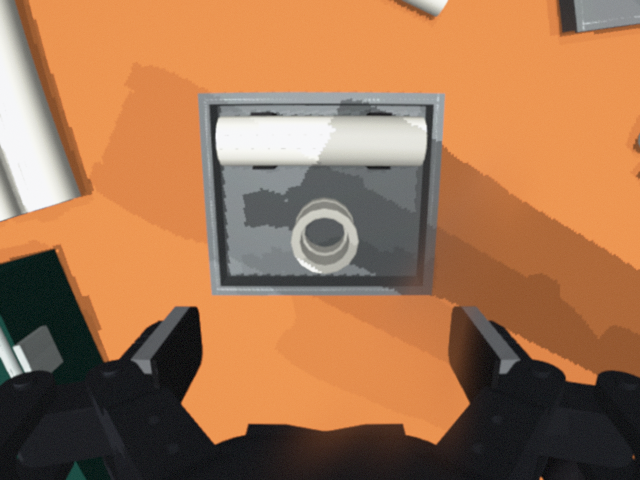

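coupling_32 stands at (324,238) in its tray, with top at 0.047. Last is coupling_16.

Emit:
servo_tool:
  plan:
    - [-0.015,-0.055,0,0.1]
    - [-0.03,-0.11,0,0.2]
    - [-0.045,-0.165,0,0.3]
    - [-0.06,-0.22,0,0.4]
    - [-0.075,-0.275,0,0.5]
    - [-0.085,-0.328,0,0.555]
    - [-0.085,-0.328,0,0.555]
    - [-0.085,-0.328,0,0.555]
    - [-0.085,-0.328,-0.05,0.555]
    - [-0.085,-0.328,-0.09,0.555]
    - [-0.085,-0.328,-0.1,0.555]
    - [-0.085,-0.328,-0.1,0.555]

```text
t: 20.48
ee_pos: [0.4501, 0.0779, 0.0633]
ee_rot: [-0.0, 0.984, 0.178, -0.001]
force: [-0.2, 0.3, 0.5]
gripper_width: 0.0855
```

Emit:
servo_tool:
  plan:
    - [0,0,-0.035,0]
    - [0,0,-0.055,0]
    - [0,0,-0.055,0]
    - [0,0,-0.055,0]

```text
t: 20.98
ee_pos: [0.4516, 0.0772, 0.0099]
ee_rot: [0.0, 0.984, 0.177, 0.001]
force: [-0.3, 0.3, -0.2]
gripper_width: 0.0858
```

Emit:
servo_tool:
  plan:
    - [0,0,0,0]
    - [0,0,0,0]
    - [0,0,0,0]
    - [0,0,0,0]
    - [0,0,0,0]
    - [0,0,0,0]
    - [0,0,0,0]
    - [0,0,0,0]
  fingers: -1

```text
t: 21.98
ee_pos: [0.4504, 0.0768, 0.0085]
ee_rot: [0.0, 0.984, 0.177, 0.0]
force: [-1.1, -0.4, 5.8]
gripper_width: 0.0213
```

Emit:
servo_tool:
  plan:
    - [0,0,0.05,0]
    - [0,0,0.1,0]
    - [0,0,0.12,0]
    - [0,0,0.12,0]

```text
t: 22.48
ee_pos: [0.4513, 0.0769, 0.1296]
ee_rot: [0.0, 0.984, 0.177, 0.002]
force: [-0.2, -0.3, -1.1]
gripper_width: 0.0215
```

Emit:
servo_tool:
  plan:
    - [0.01,-0.056,0,0]
    - [0.02,-0.112,0,0]
    - [0.03,-0.168,0,0]
    - [0.04,-0.224,0,0]
    - [0.05,-0.28,0,0]
    - [0.06,-0.336,0,0]
    - [0.07,-0.392,0,0]
    - [0.08,-0.448,0,0]
    - [0.088,-0.501,0,0]
    - [0.088,-0.501,0,0]
    - [0.088,-0.501,-0.03,0]
    - [0.088,-0.501,-0.06,0]

```text
t: 23.98
ee_pos: [0.5381, -0.4228, 0.0657]
ee_rot: [-0.001, 0.984, 0.177, -0.0]
force: [-0.5, 0.1, -0.6]
gripper_width: 0.0214
```

Emit:
servo_tool:
  plan:
    - [0,0,-0.03,0]
    - [0,0,-0.045,0]
    - [0,0,-0.057,0]
    - [0,0,-0.057,0]
    - [0,0,-0.057,0]

```text
t: 24.6
ee_pos: [0.5387, -0.4243, 0.0118]
ee_rot: [0.0, 0.984, 0.177, 0.0]
force: [-0.2, -0.5, -0.0]
gripper_width: 0.0211
```

Emit:
servo_tool:
  plan:
    - [0,0,0,0]
    - [0,0,0,0]
    - [0,0,0,0]
    - [0,0,0,0]
    - [0,0,0,0]
    - [0,0,0,0]
    - [0,0,0,0]
  fingers: 1

```text
t: 25.48
ee_pos: [0.5382, -0.4242, 0.0113]
ee_rot: [-0.0, 0.984, 0.177, 0.0]
force: [0.6, -0.8, 0.2]
gripper_width: 0.0853
```

Emit:
servo_tool:
  plan:
    - [0,0,0.03,0]
    - [0,0,0.08,0]
    - [0,0,0.13,0]
    - [0,0,0.15,0]
    - [0,0,0.15,0]
    - [0,0,0.15,0]

```text
t: 26.22
ee_pos: [0.5376, -0.4238, 0.1596]
ee_rot: [-0.001, 0.984, 0.177, -0.001]
force: [-0.3, -0.1, -0.6]
gripper_width: 0.0853
```

```bash
python3 w.py w5
python3 - <<'E'
from h import *
d=snap('scene'); cv2.imwrite('pics/scene1.png',d['image'][...,::-1])
E
```

```text
26.275 [ 0.5374 -0.4237  0.1591] [-0.0011  0.9842  0.177  -0.0011] 0.08556178504747053 [ 0.31 -0.2  -0.34]
[366.  16.] 1744 ztop 0.018 rect [ 0.6718 -0.402   0.0253  0.0385 20.8671]
[313. 138.] 5149 ztop 0.025 rect [ 0.5615 -0.4169  0.1227  0.1581 20.1613]
[328. 145.] 4753 ztop 0.023 rect [ 5.91100e-01 -4.06100e-01  1.43000e-02  1.30800e-01  2.00381e+01]
[434. 264.] 778 ztop 0.025 rect [ 0.5452 -0.5033  0.0662  0.0179  7.1247]
[327. 232.] 896 ztop 0.034 rect [ 0.5361 -0.425   0.0227  0.0219 19.9478]
```

View pics/w5.png

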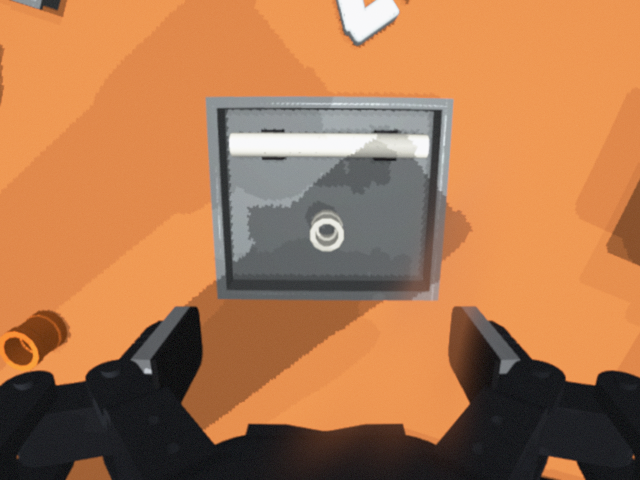

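View pics/scene1.png

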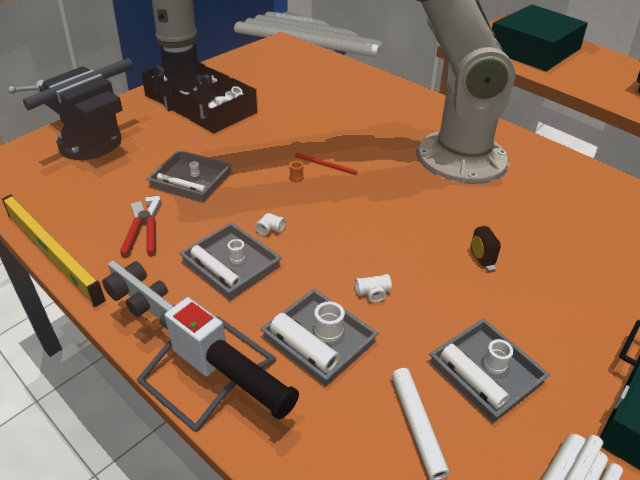

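The last views show all four couplings upright in their own trays: coupling_16 at (195,168), 25 at (236,251), 40 at (329,320) and 32 at (498,355). The elbow (270,223) and tee (374,288) have not moved, and the gripper is clear.

```bash
python3 -c "
from cell import order; print(order.close_job())"
```

```text
the job is handed in; nothing more can be done
None
```

All four couplings are standing upright in the trays whose pipes they fit, and the job was handed in at about 26 s of the 102 s allowed. No verdict was reported.

- **Placing:** each coupling was gripped once, carried over and set down about 18–24 mm to the free side of its tray's centre line, clear of walls and pipe.
- **Height checks:** the wrist camera measured each top rim after release, and all are within about 1 mm of the standing height:

| Coupling | Measured top (mm) | Expected top (mm) |
|---|---|---|
| 16 | 34 | 34 |
| 25 | 42 | 42 |
| 32 | 47 | 47 |
| 40 | 53 | 53 |

- **Left alone:** in the final scene picture the elbow, the tee and the orange look-alike are where they started.
- **Final state:** the gripper is open and about 15 cm above the last tray, touching nothing. No check failed. The cameras differed by a few millimetres on some positions, and the gripper read the 16 and 32 mm couplings as 1–2 mm narrower than listed. Neither affected the grasps.

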